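# Hold the index plunger clear of the knee axle disc

### The job

Pull the fixture drawer of the grey cabinet all the way open by its handle. Then take the red knob of the sprung index plunger in the drawer, pull it fully up against its stop so that the pin is clear of its seat hole, and finish while still holding it there with the gripper, so that a colleague can turn the index disc. Leave the drawer fully open and do not disturb the other things on the table.

Things in the scene. Friction and masses are not known exactly. Their poses are not given: they have to be found in the camera images.
- cabinet: grey fixture cabinet fixed to the table, casing 220 deep (x) x 240 wide (y) x 140 mm high, with one drawer; origin under the centre of the casing, x points from the drawer front into the cabinet, z up. White drawer front, 236 mm wide, top edge 131 mm above the table
- drawer (a joint): slide of the drawer, m: 0 shut, 0.130 fully open against its stop; starts between 0 and 0.02. It slides out along the cabinet's -x and stays where it is left (friction 2 to 3 N, no spring)
- drawer_handle (a point): middle of the steel bar handle on the drawer front: bar 11 mm thick, 120 mm long along this point's y axis, 100 mm above the table, its axis 35 mm out from the drawer front (free gap 29 mm). Axes as the cabinet's: x into the cabinet, z up
- plunger (a joint): lift of the sprung index plunger, m: 0 seated, 0.022 fully back against its upper stop; moves straight up. The spring pushes it down with 6 N when seated, 12 N fully back, and seats it again when let go. It stands in the drawer, under the cabinet's top until the drawer is open
- plunger_knob (a point): centre of the plunger's red nylon knob: upright cylinder 26 mm diameter, 28 mm tall; seated, its centre is 86 mm above the table (knob from 72 to 100 mm). 115 mm from the handle bar along +x; axes as the cabinet's. Open, free room round its axis: 65 mm to the drawer front (-x), 38 mm to the axle housing (+x), 97 mm to the drawer sides (y)
- pin_tip (a point): lower end of the plunger's 8 mm steel pin, 64 mm below the knob's centre; seated, it is 10 mm deep in its hole
- seat_hole (a point): mouth of the seat hole, on top of the steel index disc in the drawer, 32 mm above the table, on the plunger's axis. Over it a black carbon bridge, 26 mm (x) by 104 mm (y), top at 60 mm, carries a brass bushing 16 mm diameter, top at 70 mm. On the disc 60 mm towards +x stands a black axle housing 44 mm diameter, top at 88 mm, with a steel axle to 100 mm
- canister_a: clear canister, white screw lid, 84 mm diameter, 120 mm tall; origin at the centre of its underside; not part of the job
- canister_b: clear canister, blue screw lid, 76 mm diameter, 100 mm tall; origin at the centre of its underside; not part of the job
- canister_c: clear canister, grey screw lid, 84 mm diameter, 130 mm tall; origin at the centre of its underside; not part of the job
- socket_plate_a: blue aluminium socket plate 70 x 90 x 8 mm, lying flat; origin at the centre of its underside; not part of the job
- socket_plate_b: second blue aluminium socket plate 70 x 90 x 8 mm, lying flat; origin at the centre of its underside; not part of the job
- bolt_block: stainless pivot bolt block 55 x 45 x 35 mm with a bolt head on top, 57 mm tall overall; origin at the centre of its underside; not part of the job
- snubber_sleeve: red nylon sleeve, 38 mm diameter, 32 mm tall, standing upright; origin at the centre of its underside; not part of the job

How it is judged (in metres and radians):
On the way, in this order (a step that is already met when the one before it is completed fails the run):
1. the drawer is fully open (within 12 mm of its stop), the plunger still seated (value of joint drawer above 0.118 m and value of joint plunger below 0.004 m), for 0.2 s.
2. the fingers have pulled the plunger fully back (within 3.5 mm of its stop) (value of joint plunger above 0.0185 m and contact force between the fingers and plunger above 3 N), for 0.3 s.
At the end, for the whole second after the job is handed in: The gripper's fingers hold the plunger (contact over 3 N) fully back, at most 3.5 mm short of its stop, the pin over 6 mm clear of the seat hole's mouth, with the drawer within 15 mm of fully open, all through the last second (all of step 2 and value of joint drawer above 0.115 m and z of pin_tip in the frame of seat_hole above 0.006 m); the arm keeps its last pose, push and grip.
It fails at once if a canister is shifted or tipped (moved over 20 mm or tilted over 0.3 rad) (distance of any of canister_a, canister_b, canister_c from where it was at the start of the episode above 0.02 m or angle between any of canister_a, canister_b, canister_c's own z axis and vertical above 0.3 rad).
It fails at once if a socket plate is shifted or tipped (moved over 20 mm or tilted over 0.3 rad) (distance of any of socket_plate_a, socket_plate_b from where it was at the start of the episode above 0.02 m or angle between any of socket_plate_a, socket_plate_b's own z axis and vertical above 0.3 rad).
It fails at once if the bolt block or the snubber sleeve is shifted or tipped (moved over 20 mm or tilted over 0.3 rad) (distance of any of bolt_block, snubber_sleeve from where it was at the start of the episode above 0.02 m or angle between any of bolt_block, snubber_sleeve's own z axis and vertical above 0.3 rad).
It also fails if it takes over 48 s, if anything falls off the work surface, if the arm or the gripper's body presses on something with over 40 N, if the wrist force passes 120 N, or if a joint passes its speed limit or range.

### The arm

A 7-joint arm with a two-finger parallel gripper is mounted at the origin on the work surface. World frame = base frame: x ahead of the robot, y to its left, z up, the work surface at z = 0. Lengths are in mm, angles in rad, forces in N, time in s.
With the tool pointing down it reaches from about 400 to 850 mm from the base axis. Payload 4.4 kg.
Tool frame: the origin (TCP) lies at the very end of the fingers, on their centre line; the grasp point (between the pads) lies 19 mm behind it; z points along the fingers, x is the direction in which the jaws open and shut, and the axes are right-handed (so a half turn about z gives the same grasp; the last joint's range is limited). The gripper opens to 94 mm and grips with 3 to 60 N. Pads are 16 mm wide; open, the fingers measure 119 mm over their backs; the gripper's body (75 mm by 177 mm) begins 78 mm behind the grasp point.
Start: joints at [1.228, 0.628, 0.038, 1.517, -0.027, 0.996, -0.02], TCP at [177.66, -625.264, 205.478] pointing down, gripper open.
Joint ranges: [-3.06, 3.06], [-0.37, 2.12], [-1.25, 1.32], [0.18, 2.47], [-1.1, 4.24], [0.23, 1.98], [-2.94, 2.94]. Speed limits (rad/s): [2.57, 2.57, 3.14, 3.14, 3.14, 3.14, 3.14].

### API

Orientations are given as [roll, pitch, yaw] about the fixed x, y, z axes, in that order (R = Rz(yaw) Ry(pitch) Rx(roll)).
In Python, from station import robot, eyes gives the robot as it stands.
- The arm moves only by the tool step_arm, never from a script. Its argument "moves" is a list of rows, each a list of 6 numbers: the shift along the tool's x, y, z each as a share of 300 mm, from -1 to 1, then the turn, a rotation vector about the tool's x, y, z each as a share of 0.15 rad, from -1 to 1. In form: [[tx, ty, tz, wx, wy, wz], ...]. A call has 1 to 8 rows; each row shifts and turns the pose as measured when the row begins, along the tool's axes as they then stand; what a row does not reach is not made up. A row lasts 1/8 s, in which the tool goes at most 62.5 mm and 10.7 degrees, less where a joint would pass 70% of its speed; a pose out of reach is approached as far as the arm can. A call with a number of a shift or a turn outside -1 to 1 is refused whole. A call with a gripper value outside its range is refused whole. "claw" is the opening in per cent of the stroke, from 0 (shut) to 100 (fully open), set as the call begins (left out, the last holds). The fingers move at their own pace and stop on an object; "grip_force" is the grip in N (left out, the last holds). Time passes only in rows, so rows that do not move let the fingers close. It gives the time, the measured TCP pose, the force and the opening at its end, in the units of the state.
- robot.sense(): the state, without advancing time (a new reading comes with each control period).
- eyes.camera(name): name is "side" or "top" or "wrist"; returns a dict with "color" (384x512x3 uint8, red, green, blue), "intrinsics" (3x3 intrinsics, pixels), "extrinsics" (4x4, takes a point from world to camera coordinates). Camera axes: x right, y down, z forward; pixel columns grow to the right and rows downward; lengths in mm; the calibration is good to about 2 mm. The wrist camera is an equidistant fisheye: a pixel r from the principal point sees the ray r / f radians off the axis. A picture is of the moment at which its call begins. There is no depth.
- robot.hand_in(): hands the job in, once; it reports no verdict.
The state is a dict: "clock": time; "joint_positions": joint angles; "qd": joint speeds; "tau": joint torques, N m; "ee_pos": TCP position; "eef_rot": TCP orientation; "ft_force": force on the tool from outside, world axes, zero at the start; "wrist_torque": the same for the moment, N m; "finger_gap": opening from 0.0 (shut) to 1.0 (fully open).
Only numpy, scipy, OpenCV 4.12 (cv2) and the standard library are available. Lean on these libraries where they do the work, as an engineer would, in place of code of your own. Each camera call takes 0.05 s, during which the arm holds its last target. There are 200 camera calls.

## Working session

There is one attempt and no reset: what is moved stays moved. The work goes in short steps, Python scripts to look and compute and a tool call to move; the robot and the scene stay as the last step left them, time stands still between calls to the robot, and variables do not carry over. Pictures are saved under pics/ and viewed, about 8 in all and at most 12, crops included, and the job is handed in when it is done.

Besides the shell and the picture viewer there is one more tool, called as a command line: name --pt "numbers of a row" for each row, then --argument value for the rest. step_arm: Moves the arm, as the interface text tells. Shift numbers are shares of 300 mm and turn numbers shares of 0.15 rad, none past 1 either way. Its arguments: {"type":"object","properties":{"moves":{"type":"array"},"claw":{"type":"number"},"grip_force":{"type":"number"}},"required":["moves"]}

```bash
mkdir -p pics && cat > h.py <<'E'
import numpy as np, cv2
from station import robot, eyes
def grab(n,f):
    c=eyes.camera(n); cv2.imwrite(f'pics/{f}.png',c['color'][:,:,::-1]); np.savez(f'pics/{f}.npz',K=c['intrinsics'],E=c['extrinsics']); return c
def ray(f,uv,fish=False):
    d=np.load(f'pics/{f}.npz');K,E=d['K'],d['E']
    x=(uv[0]-K[0,2])/K[0,0];y=(uv[1]-K[1,2])/K[1,1]
    if fish:
        r=np.hypot(x,y); v=np.array([np.sin(r)*x/r,np.sin(r)*y/r,np.cos(r)])
    else: v=np.array([x,y,1.])
    R=E[:3,:3]; return -R.T@E[:3,3], R.T@v
def atz(f,uv,z,fish=False):
    o,v=ray(f,uv,fish); return o+v*(z-o[2])/v[2]
def proj(f,p):
    d=np.load(f'pics/{f}.npz');q=d['E'][:3,:3]@np.array(p)+d['E'][:3,3]; q=d['K']@q; return q[:2]/q[2]
E
python3 - <<'E'
from h import *
import cv2
a=grab('top','t0');b=grab('side','s0')
im=np.hstack([a['color'],b['color']])[:,:,::-1]
for n in 't0','s0':
    i=cv2.imread(f'pics/{n}.png'); cv2.imwrite(f'pics/{n}b.png',cv2.resize(i,(768,576),interpolation=cv2.INTER_CUBIC))
    o,v=ray(n,(256,192)); print(o,v)
print(robot.sense())
E
```

```text
[ 331.69035472   11.12334805 1038.99012287] [ 0.21317463 -0.02537665 -0.97671321]
[ 610.40912373 -902.14138521 1211.40450411] [-0.06359739  0.62807825 -0.77560341]
{'clock': 0.1, 'joint_positions': array([ 1.22816907,  0.6292568 ,  0.03846043,  1.51823426, -0.02698893,
        0.9962927 , -0.01999142]), 'qd': array([-0.00165611, -0.00275795, -0.00027358, -0.00157967, -0.00057135,
        0.00066989,  0.00106228]), 'tau': array([ 2.62222668e-03, -5.50781572e+01,  1.14750545e+00, -1.87113243e+01,
       -5.21067192e-02,  1.92650151e-02,  7.34899254e-05]), 'ee_pos': array([ 177.50661082, -624.6877123 ,  204.65510159]), 'eef_rot': array([ 3.14155801e+00,  1.67234880e-03, -1.29396641e+00]), 'ft_force': array([ 0.00622969, -0.03150162,  0.34607889]), 'wrist_torque': array([-0.02792515,  0.0051687 ,  0.0389354 ]), 'finger_gap': 1.0018459623317133}
```

View pics/t0b.png

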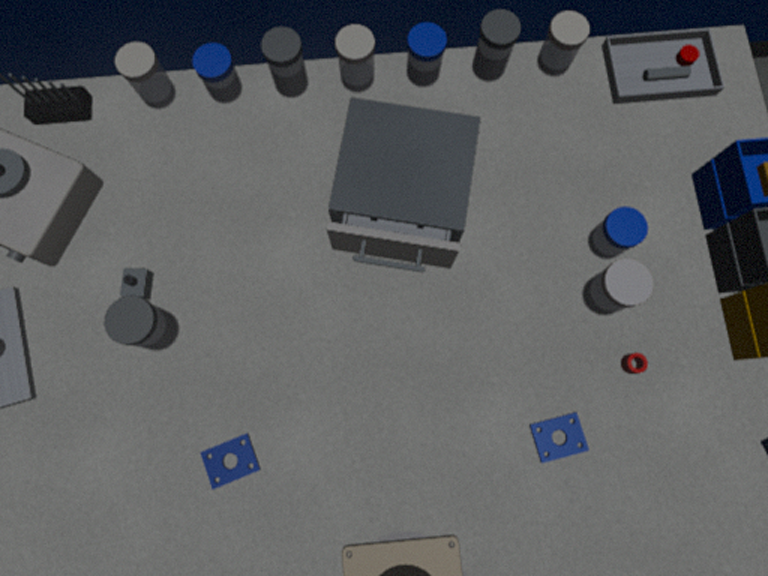

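View pics/s0b.png

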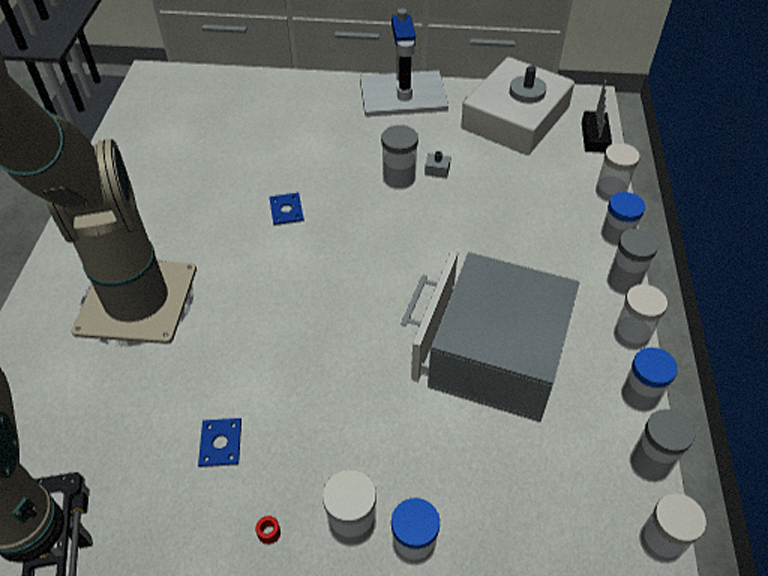

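The top view shows the cabinet top corners near (349,99) and (480,117), with the handle bar running from (355,260) to (424,268). The side view shows the bar from (429,278) to (405,323). Now I'll measure them.

```bash
python3 - <<'E'
from h import *
P=lambda f,u,v,z:atz(f,(u/1.5,v/1.5),z).round(1)
for n,u,v,z in [('cab BL',349,99,140),('cab BR',480,117,140),('cab FR',466,229,140),('front L top',329,222,131),('front R top',463,241,131),('hL',355,259,100),('hR',424,268,100)]: print(n,P('t0',u,v,z))
for n,u,v,z in [('cab FL',470,254,140),('cab BL',579,282,140),('cab BR',547,383,140),('cab FR',432,355,140),('hL',429,278,100),('hR',405,323,100),('frontL',457,254,131),('frontR',418,350,131)]: print('side',n,P('s0',u,v,z))
for n,u,v,z in [('can white',628,283,120),('can blue',625,228,100),('can grey',131,320,130),('plate',559,437,8),('plate2',231,461,8),('sleeve',637,363,32)]: print(n,P('t0',u,v,z))
E
```

```text
cab BL [884.9  19.1 140. ]
cab BR [ 827.5 -214.   140. ]
cab FR [ 618.9 -162.6  140. ]
front L top [656.1  72.5 131. ]
front R top [ 600.6 -156.5  131. ]
hL [593.9  33.3 100. ]
hR [566.4 -87.2 100. ]
side cab FL [681.6  66.  140. ]
side cab BL [888.6  13.7 140. ]
side cab BR [ 818.3 -216.6  140. ]
side cab FR [ 620.5 -177.2  140. ]
side hL [605.2  31.2 100. ]
side hR [566.5 -82.8 100. ]
side frontL [656.7  71.8 131. ]
side frontR [ 595.3 -162.8  131. ]
can white [ 503.2 -432.5  120. ]
can blue [ 607.7 -455.8  100. ]
can grey [513.5 416.5 130. ]
plate [ 251.3 -307.7    8. ]
plate2 [263.  288.8   8. ]
sleeve [ 369.8 -463.3   32. ]
```

step_arm --pt "0 0 -0.2 0 0 0" --pt "0 -0.2 0 0 0 -0.62" --pt "0 -0.2 0 0 0 -0.62" --pt "0 -0.2 0 0 0 -0.62" --pt "0 -0.2 0 0 0 -0.62" --pt "0 -0.2 0 0 0 -0.62" --pt "0 -0.2 0 0 0 -0.62" --pt "0 -0.2 0 0 0 -0.62" --claw 100 --grip_force 30

```text
clock: 1.1
ee_pos: [530.0, -404.2, 261.0]
eef_rot: [3.14, 0.008, -0.637]
ft_force: [-0.6, -0.1, 0.3]
finger_gap: 1.0
```

step_arm --pt "-0.1 -0.155 0 0 0 -0.4" --pt "-0.09 -0.16 0 0 0 -0.4" --pt "-0.08 -0.165 0 0 0 -0.4" --pt "-0.07 -0.17 0 0 0 -0.4" --pt "-0.055 -0.175 0 0 0 -0.4" --pt "-0.045 -0.18 0 0 0 -0.4" --pt "-0.04 -0.18 0 0 0 -0.25" --pt "0 0 0 0 0 0" --claw 29

```text
clock: 2.1
ee_pos: [555.2, 2.0, 259.5]
eef_rot: [-3.134, 0.012, -0.213]
ft_force: [0.4, -0.7, 0.3]
finger_gap: 0.291
```

```bash
python3 - <<'E'
from h import *
grab('wrist','w1')
i=cv2.imread('pics/w1.png'); cv2.imwrite('pics/w1b.png',cv2.resize(i,(768,576),interpolation=cv2.INTER_CUBIC))
s=robot.sense();print(s['ee_pos'],s['eef_rot'],s['finger_gap'])
d=np.load('pics/w1.npz');print(d['K'],ray('w1',(256,192.1),True))
E
```

```text
[555.19564066  -1.51267861 259.24979264] [-3.1366438   0.01188181 -0.21733353] 0.29136173342209226
[[297.31863964   0.         252.25325892]
 [  0.         297.31863964 190.42679396]
 [  0.           0.           1.        ]] (array([572.81112587,  72.50922406, 439.11069458]), array([-0.0533622 , -0.24672759, -0.96761458]))
```

View pics/w1b.png

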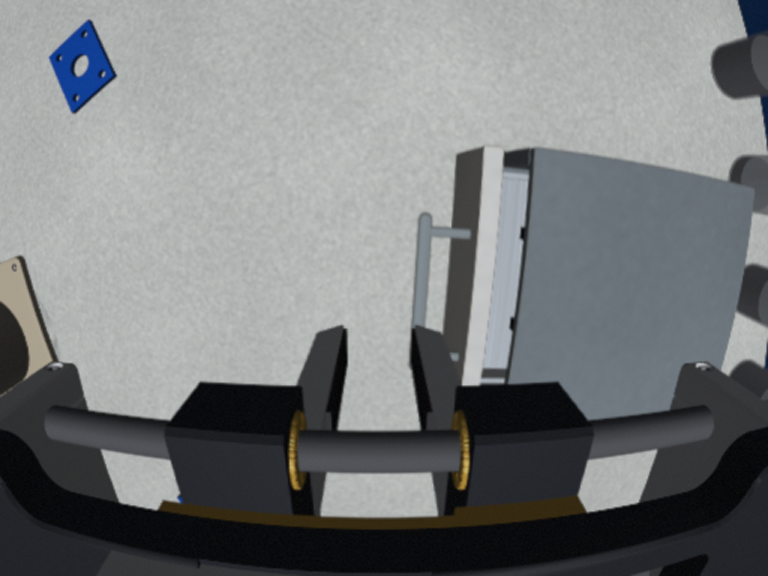

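The wrist view shows the bar axis from its end (425,215) to (419,325) and the panel's top edges from about (484,147)–(500,147) down to (465,385).

```bash
python3 - <<'E'
from h import *
P=lambda u,v,z:atz('w1',(u/1.5,v/1.5),z,True).round(1)
a,b=P(425,215,100),P(419,325,100);print('bar',a,b,'yaw',np.arctan2(-(a-b)[0],(a-b)[1]))
for z in (100,):print('center via end',a[:2]+60*np.array([np.sin(-.24),-np.cos(-.24)]))
o,f=P(484,148,131),P(464,385,131);print('panel front',o,f,np.arctan2(-(o-f)[0],(o-f)[1]))
o,f=P(536,148,140),P(509,378,140);print('cab',o,f,np.arctan2(-(o-f)[0],(o-f)[1]))
s=robot.sense();print(s['ee_pos'],s['eef_rot'])
E
```

```text
bar [596.7  35.8 100. ] [575.3 -49.9 100. ] yaw -0.24470408872410032
center via end [582.43784241 -22.48027849]
panel front [644.5  77.4 131. ] [600.6 -95.2 131. ] -0.24906416402385956
cab [679.3  71.5 140. ] [634.9 -93.  140. ] -0.2636268428483099
[555.19564066  -1.51267861 259.24979264] [-3.1366438   0.01188181 -0.21733353]
```

step_arm --pt "0.107 0.055 0 0 0.08 0.19" --pt "0 0 0.15 0 0 0" --pt "0 0 0.15 0 0 0" --pt "0 0 0 0 0 0"

```text
clock: 2.65
ee_pos: [583.9, -34.1, 166.4]
eef_rot: [3.141, -0.002, -0.257]
ft_force: [-0.9, -0.5, 0.0]
finger_gap: 0.292
```

step_arm --pt "-0.012 -0.02 0.1 0 0 -0.08" --pt "0 0 0.1 0 0 0" --pt "0 0 0.08 0 0 0" --pt "0 0 0 0 0 0"

```text
clock: 3.15
ee_pos: [587.2, -33.4, 87.1]
eef_rot: [3.139, -0.011, -0.253]
ft_force: [-1.0, 0.8, -1.6]
finger_gap: 0.288
```

step_arm --pt "-0.02 0 0.015 0 0 0" --pt "0 0 0 0 0 0"

```text
clock: 3.4
ee_pos: [583.3, -32.9, 85.5]
eef_rot: [3.14, -0.016, -0.255]
ft_force: [0.1, 0.8, -0.2]
finger_gap: 0.288
```

step_arm --pt "0 0 0 0 0 0" --pt "0 0 0 0 0 0" --pt "0 0 0 0 0 0" --pt "0 0 0 0 0 0" --claw 0

```text
clock: 3.9
ee_pos: [583.0, -32.7, 86.6]
eef_rot: [3.14, -0.016, -0.254]
ft_force: [-0.7, 0.5, -0.0]
finger_gap: 0.106
```

step_arm --pt "-0.08 0 0 0 0 0" --pt "-0.08 0 0 0 0 0" --pt "-0.08 0 0 0 0 0" --pt "-0.08 0 0 0 0 0" --pt "0 0 0 0 0 0"

```text
clock: 4.53
ee_pos: [499.5, -10.6, 86.6]
eef_rot: [-3.139, -0.038, -0.257]
ft_force: [-3.2, 1.6, -5.4]
finger_gap: 0.106
```

step_arm --pt "-0.05 0 0 0 -0.12 0" --pt "-0.04 0 0 0 -0.12 0" --pt "-0.04 0 0 0 0 0" --pt "0 0 0 0 0 0"

```text
clock: 5.03
ee_pos: [472.4, -3.2, 86.7]
eef_rot: [-3.134, -0.02, -0.26]
ft_force: [-2.7, 0.6, 1.8]
finger_gap: 0.107
```

step_arm --pt "-0.04 0 0 0 -0.1 0" --pt "-0.04 0 0 0 0 0" --pt "0 0 0 0 0 0"

```text
clock: 5.4
ee_pos: [473.3, -3.0, 86.9]
eef_rot: [-3.123, -0.047, -0.268]
ft_force: [-3.7, 2.0, 3.3]
finger_gap: 0.105
```

step_arm --pt "-0.1 0 0 0 -0.3 0" --pt "-0.1 0 0 0 0 0"

```text
clock: 5.65
ee_pos: [474.3, 4.8, 91.9]
eef_rot: [-3.09, -0.102, -0.285]
ft_force: [60.7, -25.4, -40.9]
finger_gap: 0.109
```

```bash
python3 - <<'E'
from h import *
s=robot.sense()
for k in ('ee_pos','eef_rot','joint_positions','ft_force'):print(s[k].round(3))
grab('top','t2')
i=cv2.imread('pics/t2.png'); cv2.imwrite('pics/t2b.png',cv2.resize(i[50:250,170:370],(600,600),interpolation=cv2.INTER_CUBIC))
E
```

```text
[474.327   4.801  91.941]
[-3.09  -0.102 -0.285]
[ 0.07   0.536 -0.18   2.21   0.274  0.299 -0.619]
[ 60.733 -25.413 -40.942]
```

View pics/t2b.png

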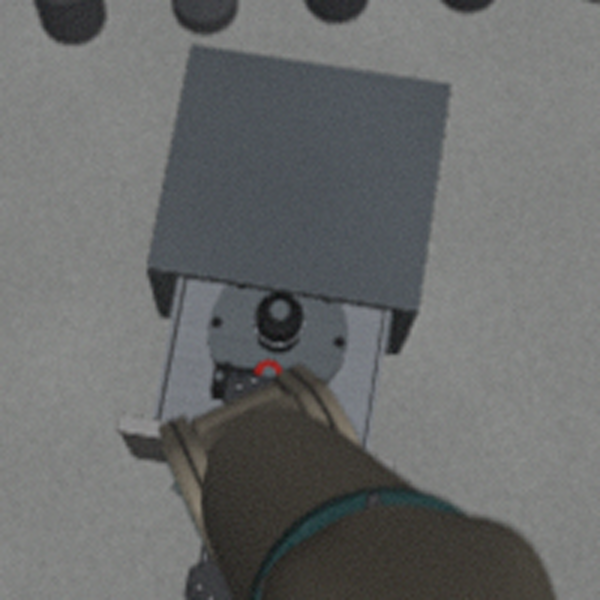

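The drawer is against its stop: 114 mm travelled, and the force rose to 60 N when I pulled further. Next I'll relax, release and rise.

step_arm --pt "0.02 0 0 0 0 0" --pt "0 0 0 0 0 0"

```text
clock: 5.95
ee_pos: [480.9, 4.4, 93.0]
eef_rot: [-3.088, -0.105, -0.285]
ft_force: [1.3, -2.2, 0.1]
finger_gap: 0.11
```

step_arm --pt "0 0 0 0 0 0" --pt "0 0 0 0 0 0" --pt "0 0 0 0 0 0" --claw 25

```text
clock: 6.32
ee_pos: [476.9, 5.9, 93.0]
eef_rot: [-3.088, -0.099, -0.283]
ft_force: [-0.0, -0.1, -0.3]
finger_gap: 0.249
```

step_arm --pt "-0.045 0 0 -0.15 -0.3 0" --pt "-0.03 0 0 -0.15 -0.3 0" --pt "0 0 0 0 0 0"

```text
clock: 6.7
ee_pos: [470.3, 9.6, 94.1]
eef_rot: [-3.127, -0.035, -0.284]
ft_force: [-1.3, -0.3, -0.6]
finger_gap: 0.253
```

step_arm --pt "0.015 0 0 0 0 0" --pt "0 0 -0.12 0 -0.1 0" --pt "0 0 -0.15 -0.1 -0.1 -0.2" --pt "0 0 -0.15 0 0 -0.1" --pt "0 0 -0.12 0 0 0" --pt "0 0 0 0 0 0"

```text
clock: 7.45
ee_pos: [466.4, 8.8, 259.6]
eef_rot: [3.138, 0.006, -0.234]
ft_force: [-0.0, 0.0, -0.5]
finger_gap: 0.252
```

```bash
python3 - <<'E'
from h import *
s=robot.sense()
for k in ('ee_pos','eef_rot','joint_positions','ft_force'):print(s[k].round(3))
grab('wrist','w3')
i=cv2.imread('pics/w3.png'); cv2.imwrite('pics/w3b.png',cv2.resize(i,(768,576),interpolation=cv2.INTER_CUBIC))
E
```

```text
[466.424   8.824 259.626]
[ 3.138  0.006 -0.234]
[ 0.17   0.316 -0.329  1.923  0.126  0.93  -0.454]
[-0.029  0.003 -0.479]
```

View pics/w3b.png

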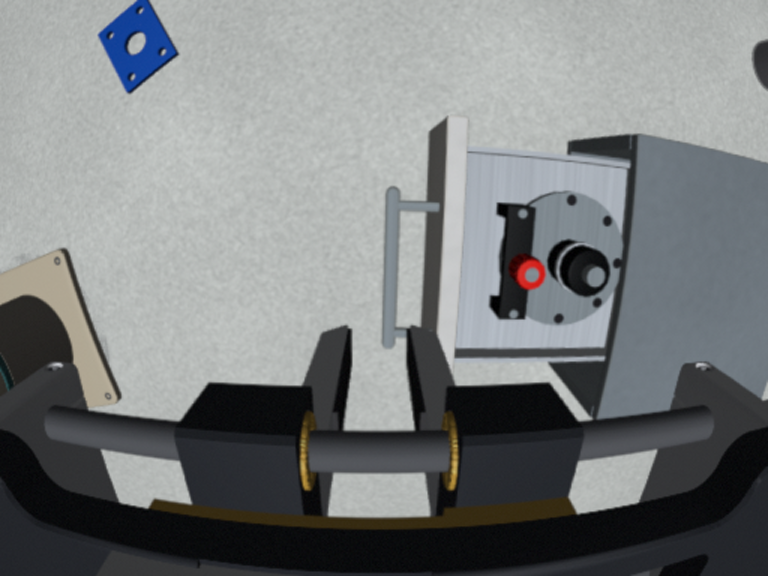

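The whole handle bar is visible, ends at (393,190) and (388,345). The red knob's top is at (531,273) with the grey axle housing behind it. There is a dark gap at the cabinet mouth. I'll convert these points.

```bash
python3 - <<'E'
from h import *
P=lambda u,v,z:atz('w3',(u/1.5,v/1.5),z,True)
a,b=P(393,190,100),P(388,345,100);x=np.array([.970,-.243]);y=np.array([.243,.970])
c=(a+b)/2;k=P(531,273,100)
print(a,b,np.linalg.norm(a-b),c)
print('knob',k,'predicted',c[:2]+115*x, 'rel',(k-c)[:2]@x,(k-c)[:2]@y)
# knob centroid by colour
i=cv2.imread('pics/w3.png').astype(int);m=(i[...,2]>130)&(i[...,1]<70)&(i[...,0]<70)
v,u=np.nonzero(m);print(u.mean()*1.5,v.mean()*1.5,m.sum())
print('handle moved along -x',(np.array([582.4,-25])-c[:2])@x)
s=robot.sense();R=cv2.Rodrigues(np.zeros(3))[0]
t=s['ee_pos'];w=s['eef_rot'][2];d=k[:2]-t[:2];print('tool dx,dy',d@[np.cos(w),np.sin(w)],d@[np.sin(w),-np.cos(w)])
E
```

```text
[489.65641953  63.9934659  100.        ] [457.62560314 -56.84353071 100.        ] 125.0102113651393 [473.64101134   3.5749676  100.        ]
knob [584.28864604 -24.17621163 100.        ] predicted [585.19101134 -24.3700324 ] rel 114.07174221416848 -0.03126861338931594
529.804347826087 273.7536231884058 207
handle moved along -x 112.43993612889473
tool dx,dy 123.42773908404276 4.308212621723594
```

step_arm --pt "0.2 0.007 0 0 0 0" --pt "0.2 0.007 0 0 0 0" --pt "0 0 0 0 0 -1" --pt "0 0 0 0 0 -1" --pt "0 0 0 0 0 -1" --pt "0 0 0 0 0 -1" --pt "0 0 0 0 0 -1" --pt "0 0 0 0 0 -1" --claw 70

```text
clock: 8.5
ee_pos: [570.4, -23.3, 239.0]
eef_rot: [-3.114, 0.036, 0.702]
ft_force: [0.2, -0.7, -0.2]
finger_gap: 0.696
```

step_arm --pt "0 0 0 0 0 -1" --pt "0 0 0 0 0 -1" --pt "0 0 0 0 0 -1" --pt "0 0 0 0 0 -1" --pt "0 0 0 0 0 0"

```text
clock: 9.12
ee_pos: [562.3, -22.8, 228.5]
eef_rot: [-3.078, 0.016, 1.325]
ft_force: [0.0, -0.0, 0.1]
finger_gap: 0.699
```

```bash
python3 - <<'E'
from h import *
s=robot.sense()
for k in ('ee_pos','eef_rot','joint_positions'):print(s[k].round(3))
E
```

```text
[562.292 -22.844 228.534]
[-3.078  0.016  1.325]
[ 0.427  0.595 -0.704  1.658  0.402  1.111  0.927]
```

step_arm --pt "0.014 0.073 0 -0.42 0.1 0" --pt "0 0 0.15 0 0 0" --pt "0 0 0.12 0 0 0" --pt "0 0 0 0 0 0"

```text
clock: 9.62
ee_pos: [582.1, -24.0, 140.5]
eef_rot: [-3.136, 0.002, 1.314]
ft_force: [0.5, 0.5, 0.3]
finger_gap: 0.7
```

step_arm --pt "0 0.008 0.09 0 0 -0.05" --pt "0 0 0.08 0 0 0" --pt "0 0 0.05 0 0 0" --pt "0 0 0 0 0 0"

```text
clock: 10.12
ee_pos: [586.4, -23.8, 76.4]
eef_rot: [-3.14, 0.001, 1.316]
ft_force: [-0.6, 0.1, -0.1]
finger_gap: 0.699
```

```bash
python3 - <<'E'
from h import *
s=robot.sense()
for k in ('ee_pos','eef_rot','joint_positions','ft_force'):print(s[k].round(3))
grab('wrist','w4')
i=cv2.imread('pics/w4.png'); cv2.imwrite('pics/w4b.png',cv2.resize(i,(768,576),interpolation=cv2.INTER_CUBIC))
E
```

```text
[586.357 -23.825  76.364]
[-3.140e+00  1.000e-03  1.316e+00]
[ 0.347  0.77  -0.576  1.798  0.589  0.753  0.773]
[-0.563  0.061 -0.07 ]
```

View pics/w4b.png

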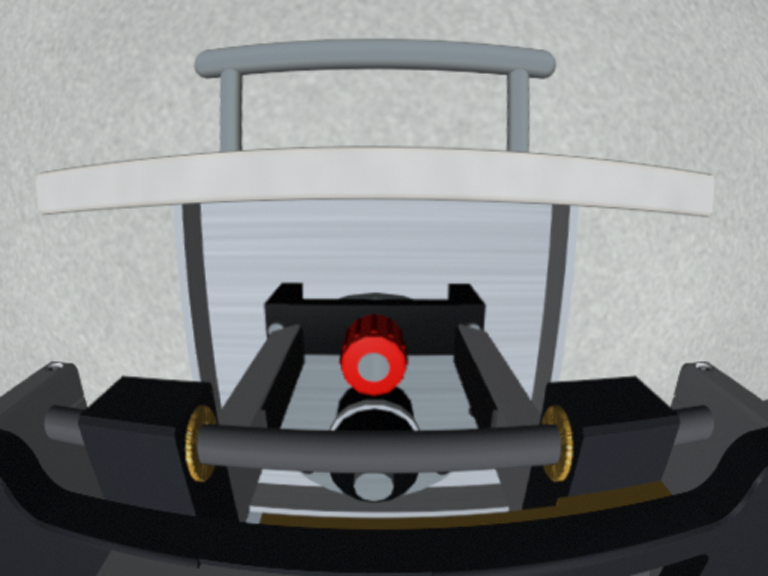

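The knob top at (373,365) sits between the open fingers. I'll check its offset along the pads.

```bash
python3 - <<'E'
from h import *
k=atz('w4',(373/1.5,366/1.5),100,True);t=robot.sense()['ee_pos'];w=1.316;d=(k-t)[:2];print(k,d@[np.cos(w),np.sin(w)],d@[np.sin(w),-np.cos(w)])
a,b=[atz('w4',(u/1.5,62/1.5),100,True) for u in(197,555)];c=(a+b)/2;print(c,(np.array([582.4,-25])-c[:2])@[.97,-.243])
E
```

```text
[584.98486708 -25.26776317 100.        ] -2.0688100370410902 -1.5523559830293037
[472.96807282   4.96651305 100.        ] 113.43083203818719
```

step_arm --pt "-0.006 -0.005 0.02 0 0 0" --pt "0 0 0 0 0 0"

```text
clock: 10.42
ee_pos: [586.2, -25.1, 72.5]
eef_rot: [3.139, 0.0, 1.316]
ft_force: [-0.5, 0.2, -0.5]
finger_gap: 0.697
```

step_arm --pt "0 0 0 0 0 0" --pt "0 0 0 0 0 0" --pt "0 0 0 0 0 0" --pt "0 0 0 0 0 0" --pt "0 0 0 0 0 0" --pt "0 0 0 0 0 0" --claw 0 --grip_force 50

```text
clock: 11.18
ee_pos: [586.6, -26.0, 73.5]
eef_rot: [3.137, 0.001, 1.315]
ft_force: [0.1, 0.6, 0.4]
finger_gap: 0.266
```

step_arm --pt "0 0 -0.02 0 0 0" --pt "0 0 -0.02 0 0 0" --pt "0 0 -0.02 0 0 0"

```text
clock: 11.55
ee_pos: [586.5, -26.0, 90.2]
eef_rot: [3.139, -0.0, 1.315]
ft_force: [3.4, 0.1, -11.2]
finger_gap: 0.268
```

step_arm --pt "0 0 -0.02 0 0 0" --pt "0 0 -0.02 0 0 0"

```text
clock: 11.8
ee_pos: [585.9, -25.9, 96.5]
eef_rot: [3.141, -0.004, 1.316]
ft_force: [17.3, 3.8, -66.4]
finger_gap: 0.27
```

step_arm --pt "0 0 -0.006 0 0 0" --pt "0 0 -0.006 0 0 0" --pt "0 0 -0.006 0 0 0" --pt "0 0 -0.006 0 0 0"

```text
clock: 12.3
ee_pos: [585.8, -25.8, 96.4]
eef_rot: [-3.137, -0.008, 1.316]
ft_force: [7.8, 0.8, -25.3]
finger_gap: 0.267
```

```bash
python3 - <<'E'
from h import *
grab('wrist','w5');c=grab('side','s5')
s=robot.sense()
for k in ('ee_pos','eef_rot','ft_force','finger_gap'):print(np.round(s[k],3))
w=cv2.imread('pics/w5.png');i=cv2.imread('pics/s5.png')[130:300,240:400]
cv2.imwrite('pics/w5b.png',np.hstack([w[:,100:400],cv2.resize(i,(360,384))]))
E
```

```text
[585.851 -25.79   96.39 ]
[-3.137 -0.008  1.316]
[  8.376   0.174 -24.378]
0.266
```

View pics/w5b.png

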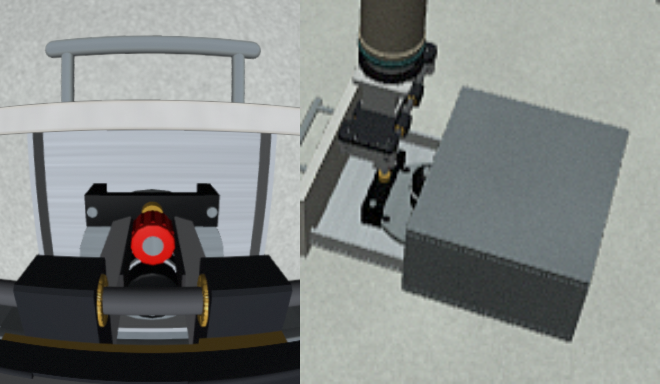

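The knob is raised at (152,247), with the brass bushing now visible beneath it. The drawer is still out. The downward force is steady at 24 N, which is the spring plus preload on the stop, so I'm handing in.

```bash
python3 - <<'E'
from h import *
a,b=[atz('w5',(u+100,46),100,True) for u in(48,260)];c=(a+b)/2;print(c)
i=cv2.imread('pics/w5.png')
print(atz('w5',(252,247),122,True),atz('w5',(252,247),100,True))
print(robot.hand_in()); s=robot.sense(); print(s['clock'],s['ee_pos'],s['ft_force'],s['finger_gap'])
E
```

```text
[471.57360495   5.66313413 100.        ]
[585.87397691 -25.86852006 122.        ] [595.99016889 -28.34454888 100.        ]
the job is handed in; nothing more can be done
None
the job is handed in; nothing more can be done
```

I pulled the drawer fully open by its handle, then gripped the red knob and lifted the plunger to its upper stop. I handed the job in while still holding it there. The hand-in gives no verdict, so success is judged only from the checks below.

- **Drawer:** the handle moved about 113–114 mm, and the force rose to 60 N when I pulled further, so it had reached its stop. I nudged it back a few millimetres while releasing and re-pulled it with the fingers. The last picture puts the handle within about 2 mm of its first fully open position.
- **Plunger:** the gripper rose 23 mm against a 22 mm stroke, with a sharp force rise at the end (66 N, well under the 120 N limit). I eased it to a steady 24 N, and the rise and finger opening (0.267) stayed the same, so there was no sign of slipping. The knob's position in the last picture matches a raised top at 122 mm, to within 1 mm.
- **Other objects:** I kept the arm high above them and felt no unexpected contact, but did not re-measure their positions.
- **Time:** about 12.4 s of the 48 s allowed. The state could not be read again after the hand-in.

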